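# Make up two jewellery orders on the bench

## Robot

A 7-joint arm with a two-finger parallel gripper is mounted at the origin on the work surface. World frame = base frame: x ahead of the robot, y to its left, z up, the work surface at z = 0. Lengths are in m, angles in rad, forces in N, time in s.
With the tool pointing down it reaches from about 0.4 to 0.875 m from the base axis. Payload 19.3 kg.
Tool frame: the origin (TCP) lies midway between the tips of the shut fingers; the grasp point (between the pads) lies 19 mm behind it (bot.pinch_z is the distance from the TCP to the grasp point, in m); z points along the fingers, y is the line along which they close (so a half turn about z gives the same grasp; the last joint's range is limited). The gripper opens to 85 mm and grips with 20 to 120 N. Pads are 22 mm wide; open, the fingers measure 114 mm over their backs; the gripper's body (76 mm by 85 mm) begins 54 mm behind the grasp point. The pads swing forward as they close: fully open they stand 13 mm farther back than shut.
Start: joints at [-1.314, 0.521, -0.036, 1.599, 0.021, 1.021, -0.113], TCP at [0.201, 0.592, 0.231] pointing down, gripper open.
Joint ranges: [-2.91, 2.91], [-0.3, 2.13], [-1.5, 1.42], [0.17, 2.43], [-1.26, 4.41], [0.16, 1.93], [-2.52, 2.52]. Speed limits (rad/s): [1.89, 1.89, 2.39, 2.39, 3.01, 3.01, 3.01].

## Interface

Orientations are given as [roll, pitch, yaw] about the fixed x, y, z axes, in that order (R = Rz(yaw) Ry(pitch) Rx(roll)).
In Python, from workcell import observe, viewer, bot gives the robot as it stands. The module is installed in compiled form; this text tells all that it offers.
- The arm moves only by the tool play_rows, never from a script. Its argument "motion" is a list of rows, each a list of 7 numbers: the shift along the tool's x, y, z in cm, then the turn, a rotation vector about the tool's x, y, z in rad, then the opening, from -1 (shut) to 1 (fully open), so that 0 is half open. A call has exactly 5 rows; each row is the pose to reach, as a shift and turn from the pose commanded when the call began, along the tool's axes at that moment; what a row does not reach only later rows make up. A row lasts 1/10 s, in which the tool goes at most 50 mm and 8.59 degrees, less where a joint would pass 70% of its speed; a pose out of reach is approached as far as the arm can. A call with a gripper value outside its range is refused whole. The fingers move at their own pace and stop on an object; "squeeze" is the grip in N (left out, the last holds). Time passes only in rows, so rows that repeat a pose let the fingers close, or fill a call up. It gives the time, the measured TCP pose, the force, the opening and the grip force at its end, in the units of the state.
- observe(): the state, without advancing time (a new reading comes with each control period).
- viewer.grab_frame(name): name is "scene" or "top"; returns (picture, depth): 384x512x3 uint8, red, green, blue; 384x512 float32, m along the optical axis (not along the pixel's ray), 0 where there is no reading.
- viewer.camera_info(name): a dict with "fx", "fy", "cx", "cy" (pixels), "k1" (the pictures are not rectified: a ray, as slopes to the right and down, at radius r is drawn at 1 + k1 r^2 times it, then the intrinsics apply), "R" (3x3) and "t" (3): a world point X has camera coordinates R X + t. Camera axes: x right, y down, z forward; pixel columns grow to the right and rows downward; lengths in m; the calibration is good to about 2 mm. A picture is of the moment at which its call begins. camera_info takes no time and is no camera call.
- bot.job_done(): hands the job in; it is judged then, once.
The state is a dict: "clock": time; "qpos": joint angles; "qd": joint speeds; "joint_efforts": joint torques, N m; "position": TCP position; "tool_rot": TCP orientation; "force": force on the tool from outside, world axes, zero at the start; "moment": the same for the moment, N m; "grip_width": finger opening in m; "finger_force": force on a finger pad.
Only numpy, scipy, OpenCV 4.12 (cv2) and the standard library are available. Lean on these libraries where they do the work, as an engineer would, in place of code of your own. Each camera call takes 0.05 s, during which the arm holds its last target. There are 200 camera calls.

## Task

Make up two customers' orders from the stock on the jeweller's bench. In the oblong tray with two wells, lay the wide bangle flat in the middle of one well with the ring stand standing upright inside it, and set the ring box upright in the middle of the other well; in the round tray put the flat wooden case lying flat and the tall jar standing next to it, both down on the tray's floor. Never tip the jar over, and leave the thin bangle and the low jar where they are.

Things in the scene. Friction and masses are not known exactly. Their poses are not given: they have to be found in the camera images.
- pair_tray: Oblong plywood tray, 235 x 120 mm, 15 mm high, fixed to the bench; open on top, floor and walls 5 mm thick, a 5 mm wall as high as the rim across its middle makes two equal wells (each 110 x 110 mm inside). Origin: centre of its underside; x along its length, so the wells' middles lie at x = +56 and -56 mm, y = 0; z up, well floor at z = 5 mm. Either well may take either part of the order.
- round_tray: Round plywood tray, 170 mm across outside, 160 mm inside, 15 mm high, fixed to the bench; wall and floor 5 mm thick, floor at z = 5 mm. Origin: centre of its underside; z up.
- wide_bangle_mid (a point): Wide steel bangle lying flat: a plain ring 64 mm outside, 56 mm inside diameter, 28 mm high (the higher, smaller one of two bangles), 60 g. Point: its centre, on the axis half-way up (14 mm); z along the axis.
- ring_stand_mid (a point): Light wooden ring stand, standing: round foot 36 mm across and 8 mm high, above it a straight round post of 20 mm diameter up to 62 mm, rounded top at 71 mm; two thin finger rings rest just above the foot (fixed to it, up to 21 mm high). 50 g. Point: on its axis 35 mm above its underside; z along the post.
- ring_box_mid (a point): Grey ring box, closed, square 50 x 50 mm, 40 mm high, a thin brass line round it; about 80 g. Point: its centre, 20 mm above its underside; x and y across its sides.
- case_mid (a point): Flat dark wooden case, closed, 84 x 46 mm, 24 mm high, grey panel on the lid; 90 g. Point: its centre, 12 mm above its underside; x along its length, y across its 46 mm width.
- tall_jar_mid (a point): Tall slim glass jar with an aluminium screw cap, standing: 40 mm diameter, 60 mm high; about 90 g. Point: on its axis 30 mm above its underside; z along its axis.
- thin_bangle_mid (a point): Thin steel bangle lying flat, to be left alone: 78 mm outside, 68 mm inside diameter, 8 mm high. Point: its centre, 4 mm up.
- low_jar_mid (a point): Low wide glass jar with an aluminium cap, to be left alone: 62 mm diameter, 32 mm high. Point: on its axis 16 mm up.
There are look-alikes about, which are no part of the job. What is shaped like the part that bears ring_stand_mid but orange or turquoise is not meant.

How it is judged:
At the end, for the whole second after the job is handed in: Bangle and ring box flat in separate wells, within 16 mm of the middle each way; stand upright inside the bangle, axes within 13 mm; case flat, tall jar upright on the round tray's floor, within 50 and 61 mm of its middle; all at rest; thin bangle and low jar within 20 mm of their start (((x of wide_bangle_mid in the frame of pair_tray between 0.04025 and 0.07225 m and y of wide_bangle_mid in the frame of pair_tray between -0.016 and 0.016 m and x of ring_box_mid in the frame of pair_tray between -0.07225 and -0.04025 m and y of ring_box_mid in the frame of pair_tray between -0.016 and 0.016 m) or (x of wide_bangle_mid in the frame of pair_tray between -0.07225 and -0.04025 m and y of wide_bangle_mid in the frame of pair_tray between -0.016 and 0.016 m and x of ring_box_mid in the frame of pair_tray between 0.04025 and 0.07225 m and y of ring_box_mid in the frame of pair_tray between -0.016 and 0.016 m)) and z of wide_bangle_mid in the frame of pair_tray between 0.015 and 0.023 m and angle between each of wide_bangle_mid, ring_box_mid, case_mid, tall_jar_mid, ring_stand_mid's own z axis and vertical below 0.1 rad and z of ring_box_mid in the frame of pair_tray between 0.021 and 0.029 m and z of case_mid in the frame of round_tray between 0.013 and 0.021 m and z of tall_jar_mid in the frame of round_tray between 0.031 and 0.039 m and horizontal distance between ring_stand_mid and wide_bangle_mid below 0.013 m and z of ring_stand_mid in the frame of pair_tray between 0.036 and 0.044 m and horizontal distance between case_mid and round_tray below 0.05 m and horizontal distance between tall_jar_mid and round_tray below 0.061 m and linear speed of each of wide_bangle, ring_stand, ring_box, case, tall_jar below 0.01 m/s and distance of each of thin_bangle_mid, low_jar_mid from where it was at the start of the episode below 0.02 m); the robot touches nothing.
It fails at once if the tall jar is tipped over (angle between tall_jar_mid's own z axis and vertical above 0.6 rad).
It fails at once if the thin bangle or the low jar is shifted by more than 30 mm (distance of any of thin_bangle_mid, low_jar_mid from where it was at the start of the episode above 0.03 m).
It also fails if it takes over 131 s, if anything falls off the work surface, if the arm or the gripper's body presses on something with over 40 N, if the wrist force passes 120 N, or if a joint passes its speed limit or range.

## Working session

There is one attempt and no reset: what is moved stays moved. The work goes in short steps, Python scripts to look and compute and a tool call to move; the robot and the scene stay as the last step left them, time stands still between calls to the robot, and variables do not carry over. Pictures are saved under pics/ and viewed, at most 14 in all, crops included, and the job is handed in when it is done.

Besides the shell and the picture viewer there is one more tool, called after "Request:" as name(argument=value, ...) on one line, values as JSON. play_rows: Moves the arm, as the interface text tells. Its arguments: {"type":"object","properties":{"motion":{"type":"array"},"squeeze":{"type":"number"}},"required":["motion"]}

```bash
mkdir -p pics
cat > h.py <<'E'
import numpy as np, cv2
from workcell import observe, viewer, bot
def grab(n,f=None):
    p,d=viewer.grab_frame(n)
    if f: cv2.imwrite('pics/'+f,p[:,:,::-1])
    return p,d
def world(n,d):
    c=viewer.camera_info(n); h,w=d.shape
    K=np.array([[c['fx'],0,c['cx']],[0,c['fy'],c['cy']],[0,0,1.]])
    uv=np.stack(np.meshgrid(np.arange(w),np.arange(h)),-1).reshape(-1,1,2).astype(float)
    s=cv2.undistortPoints(uv,K,np.array([c['k1'],0,0,0,0.])).reshape(h,w,2)
    X=np.dstack([s*d[...,None],d])
    W=(X-np.array(c['t']))@np.array(c['R'])
    W[d==0]=np.nan
    return W
E
python3 - <<'E'
from h import *
for n in('top','scene'):
    p,d=grab(n,n+'0.png'); np.savez(n+'0.npz',p=p,d=d,W=world(n,d))
    c=viewer.camera_info(n); print(n,c, -np.array(c['R']).T@np.array(c['t']))
p=cv2.imread('pics/top0.png'); cv2.imwrite('pics/top0b.png',cv2.resize(p,(800,600),interpolation=cv2.INTER_CUBIC))
p=cv2.imread('pics/scene0.png'); cv2.imwrite('pics/scene0b.png',cv2.resize(p,(800,600),interpolation=cv2.INTER_CUBIC))
print(observe())
E
```

```text
top {'fx': 407.4285180302624, 'fy': 407.4285180302624, 'cx': 251.81314062038658, 'cy': 185.7781960559157, 'k1': -0.13124016723552287, 'R': array([[-0.01242415, -0.99979598,  0.01592619],
       [-0.99081308,  0.01016434, -0.13485591],
       [ 0.13466652, -0.01745535, -0.99073722]]), 't': array([-0.01194328,  0.59974717,  1.08469918])} [4.48016293e-01 8.96926992e-04 1.15572151e+00]
scene {'fx': 432.4793530031228, 'fy': 432.4793530031228, 'cx': 261.9056815029183, 'cy': 192.73165733985536, 'k1': -0.168771250255947, 'R': array([[ 0.22364998,  0.97466877,  0.00121423],
       [ 0.73991845, -0.1689724 , -0.65112903],
       [-0.63442996,  0.14652342, -0.75896608]]), 't': array([-0.11311252, -0.39872674,  1.35295095])} [ 1.1786755  -0.15536558  0.76735867]
{'clock': 0.1, 'qpos': array([-1.31415907,  0.52194433, -0.03633054,  1.59993997,  0.02117715,
        1.02112488, -0.11279133]), 'qd': array([-4.37828579e-04, -1.69806110e-03, -1.11578541e-04, -1.50913548e-03,
       -1.64827635e-03, -1.86038491e-05,  7.64037676e-04]), 'joint_efforts': array([ 4.28944593e-03, -9.28491068e+01,  1.98431432e+00, -3.70529759e+01,
        1.82131265e-02,  5.27365250e-03, -1.88626245e-05]), 'position': array([0.20058241, 0.5916155 , 0.23079349]), 'tool_rot': array([-3.14056140e+00,  5.20940340e-05,  2.81474367e+00]), 'force': array([0.44809061, 0.28127949, 0.17605705]), 'moment': array([-0.02532777, -0.0091946 ,  0.0159137 ]), 'finger_force': 0.0, 'grip_width': 0.0855442550407702}
```

View pics/top0b.png

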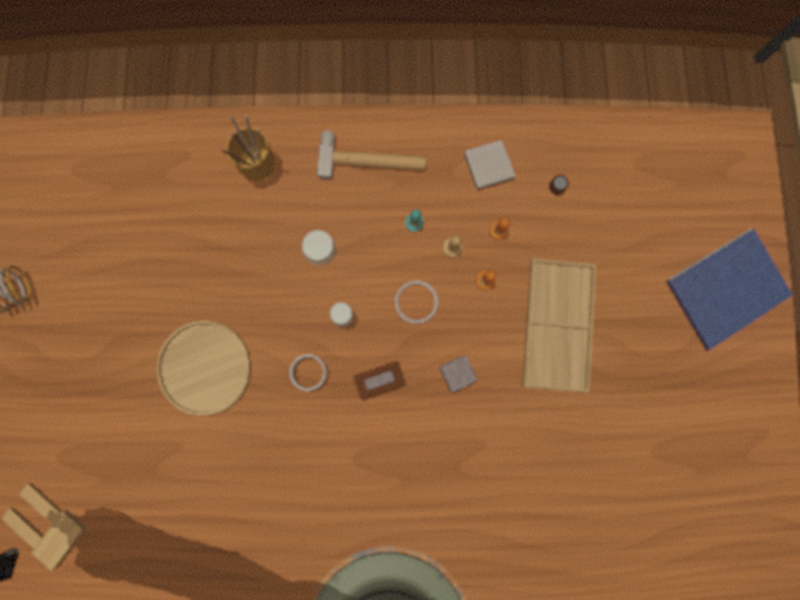

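View pics/scene0b.png

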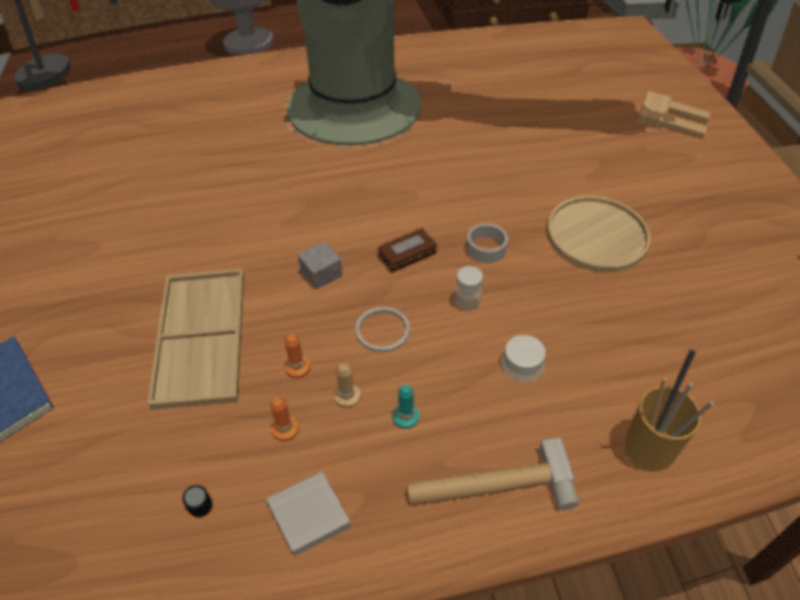

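The wooden ring stand is at top-view (453,246) and the look-alikes at (500,228), (486,279) orange and (415,219) turquoise, so the plain wooden one fits. The wide bangle is the smaller, higher one at (308,372); the thin one is at (416,301). Tall jar is (341,314) and low jar (318,246). Case is (380,380), box (459,374), round tray (204,368) and pair tray (560,325).

```bash
cat > m.py <<'E'
from h import *
def load(n): z=np.load(n+'0.npz'); return z['p'],z['W']
E
python3 - <<'E'
from m import *
p,W=load('top'); ps,Ws=load('scene')
g=W[150:260,100:340,:]
for n,X in(('top',W),('scene',Ws)):
    sel=(abs(X[...,2])<.012)&(X[...,0]>.3)&(X[...,0]<.8)&(abs(X[...,1])<.4)
    A=X[sel]; M=np.c_[A[:,:2],np.ones(len(A))]; print(n,'plane',np.linalg.lstsq(M,A[:,2],rcond=None)[0],np.median(A[:,2]))
obj={'round':(204,368,62,.011),'pair':(560,325,80,.011),'stand':(453,246,20,.03),'wb':(308,372,28,.02),'tb':(416,301,30,.004),'case':(380,380,35,.016),'box':(459,374,25,.03),'tj':(341,314,22,.05),'lj':(318,246,24,.024)}
for k,(u,v,r,zm) in obj.items():
    u,v,r=[int(a/1.5625) for a in(u,v,r)]
    P=W[v-r:v+r,u-r:u+r].reshape(-1,3); c=np.nanmedian(P,0)
    q=P[(P[:,2]>zm)]
    # same region in scene cam by world xy bounds
    lo,hi=np.nanmin(P,0),np.nanmax(P,0)
    S=Ws.reshape(-1,3); S=S[(S[:,2]>zm)&(S[:,2]<.1)&(S[:,0]>lo[0])&(S[:,0]<hi[0])&(S[:,1]>lo[1])&(S[:,1]<hi[1])]
    for nm,Q in(('t',q),('s',S)):
        if len(Q)<5: print(k,nm,len(Q));continue
        (cx,cy),(w,h),a=cv2.minAreaRect(Q[:,:2].astype(np.float32))
        (ex,ey),er=cv2.minEnclosingCircle(Q[:,:2].astype(np.float32))
        print(k,nm,len(Q),'rect %.4f %.4f  %.4f %.4f a%.1f'%(cx,cy,w,h,a),'circ %.4f %.4f r%.4f'%(ex,ey,er),'mean',Q.mean(0).round(4),'zmax %.4f'%np.percentile(Q[:,2],98))
big=cv2.resize(ps[215:285,160:300,::-1],(800,400),interpolation=cv2.INTER_CUBIC); cv2.imwrite('pics/crop1.png',big)
E
```

```text
top plane [-0.00015094 -0.00167111  0.00019454] -0.00020875364079520195
scene plane [-1.32927785e-03 -6.33479174e-05  1.31509398e-03] 5.173892817191389e-05
round t 307 rect 0.4680 0.3269  0.1687 0.1668 a21.8 circ 0.4669 0.3275 r0.0857 mean [0.4652 0.3227 0.0139] zmax 0.0180
round s 342 rect 0.4679 0.3278  0.1700 0.1681 a13.9 circ 0.4655 0.3280 r0.0878 mean [0.4697 0.3277 0.014 ] zmax 0.0173
pair t 610 rect 0.5429 -0.2766  0.2149 0.2372 a84.1 circ 0.5410 -0.2917 r0.1464 mean [ 0.5528 -0.3041  0.0192] zmax 0.0686
pair s 985 rect 0.5416 -0.2741  0.2145 0.2381 a83.7 circ 0.5400 -0.2919 r0.1453 mean [ 0.5651 -0.2911  0.0203] zmax 0.0686
stand t 56 rect 0.6844 -0.1271  0.0187 0.0182 a27.1 circ 0.6849 -0.1265 r0.0105 mean [ 0.6825 -0.1259  0.061 ] zmax 0.0724
stand s 150 rect 0.6859 -0.1262  0.0182 0.0160 a62.7 circ 0.6853 -0.1259 r0.0098 mean [ 0.6885 -0.1262  0.0554] zmax 0.0714
wb t 108 rect 0.4579 0.1354  0.0586 0.0605 a89.8 circ 0.4579 0.1343 r0.0320 mean [0.457  0.1357 0.0267] zmax 0.0305
wb s 189 rect 0.4567 0.1366  0.0617 0.0637 a73.0 circ 0.4566 0.1362 r0.0329 mean [0.4577 0.1361 0
[... 502 characters left out ...]
340 rect 0.4529 -0.1300  0.0504 0.0505 a24.5 circ 0.4533 -0.1293 r0.0332 mean [ 0.4529 -0.1295  0.0392] zmax 0.0433
box s 382 rect 0.4520 -0.1281  0.0530 0.0497 a24.2 circ 0.4535 -0.1273 r0.0332 mean [ 0.4558 -0.128   0.0388] zmax 0.0424
tj t 142 rect 0.5592 0.0750  0.0327 0.0354 a0.9 circ 0.5601 0.0752 r0.0184 mean [0.5595 0.075  0.0593] zmax 0.0630
tj s 194 rect 0.5580 0.0747  0.0357 0.0351 a40.1 circ 0.5574 0.0749 r0.0190 mean [0.5601 0.0739 0.0588] zmax 0.0623
lj t 283 rect 0.6860 0.1177  0.0505 0.0546 a72.6 circ 0.6865 0.1190 r0.0275 mean [0.6856 0.1179 0.0314] zmax 0.0359
lj s 467 rect 0.6849 0.1192  0.0536 0.0546 a71.3 circ 0.6846 0.1194 r0.0283 mean [0.6868 0.1187 0.0314] zmax 0.0341
```

View pics/crop1.png

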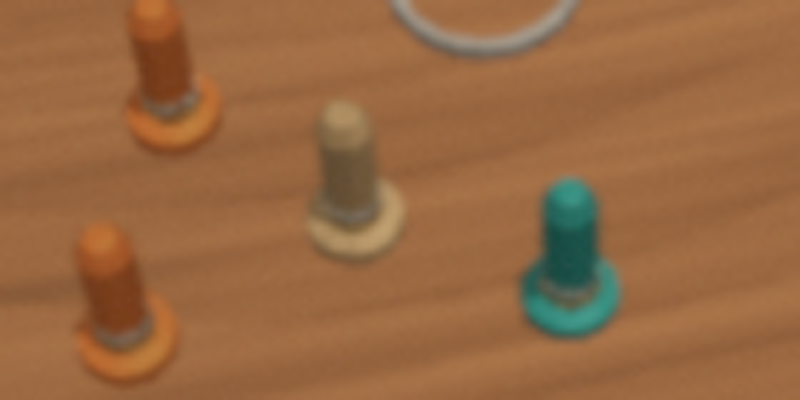

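The crop confirms the plain wooden stand, centred between the two orange ones and the turquoise one. Next I refine the pair tray and list the obstacles.

```bash
cat >> h.py <<'E'
from scipy.spatial.transform import Rotation as Ro
def delta(x,y,z,yaw,s=None):
    s=s or observe(); R=Ro.from_euler('xyz',s['tool_rot'])
    G=Ro.from_euler('xyz',[np.pi,0,np.radians(yaw)])
    return (R.inv().apply(np.array([x,y,z])-s['position'])*100).round(2),(R.inv()*G).as_rotvec().round(3)
E
python3 - <<'E'
from m import *
for n in('top','scene'):
    p,W=load(n); A=W.reshape(-1,3)
    q=A[(A[:,2]>.008)&(A[:,2]<.022)&(A[:,1]<-.19)&(A[:,1]>-.36)&(A[:,0]>.40)&(A[:,0]<.72)]
    q=q[~((q[:,1]>-.23)&(q[:,0]>.6))|False]
    q2=q
    (c,wh,a)=cv2.minAreaRect(q2[:,:2].astype(np.float32)); print(n,len(q2),c,wh,a)
    m=((A[:,2]>.045)&(A[:,2]<.08)&(A[:,1]<0)&(A[:,1]>-.4)&(A[:,0]>.5)&(A[:,0]<.8)); Q=A[m]
    from scipy.cluster.hierarchy import fcluster,linkage
    l=fcluster(linkage(Q[:,:2],'single'),.015,'distance')
    for i in set(l): print(Q[l==i].mean(0).round(3),(l==i).sum())
print(delta(.4525,-.129,.12,114.4))
E
```

```text
top 555 (0.5681471824645996, -0.30283376574516296) (0.3102593421936035, 0.12366561591625214) 4.295228481292725
[ 0.714 -0.214  0.063] 47
[ 0.621 -0.186  0.065] 48
[ 0.731 -0.057  0.064] 50
[ 0.683 -0.126  0.064] 50
scene 652 (0.537201464176178, -0.3142201900482178) (0.11321260035037994, 0.23870976269245148) 84.34436798095703
[ 0.719 -0.214  0.061] 114
[ 0.626 -0.185  0.061] 103
[ 0.688 -0.126  0.061] 113
[ 0.735 -0.059  0.062] 119
(array([-46.99, -60.15,  11.14]), array([-0.001,  0.   ,  0.818]))
```

Request:
play_rows(motion=[[0,0,0,0,0,0.14,1],[0,0,0,0,0,0.28,1],[0,0,0,0,0,0.42,1],[0,0,0,0,0,0.56,1],[0,0,0,0,0,0.7,1]], squeeze=30)

```text
clock: 0.6
position: [0.2006, 0.5917, 0.231]
tool_rot: [-3.141, 0.0, 2.109]
force: [-0.2, -0.4, -0.2]
grip_width: 0.0852
finger_force: 0.0
```

Run:
```python
from m import *
for n in('top','scene'):
    p,W=load(n); z=W[...,2]
    m=((z>.0035)&(z<.024)&(W[...,1]<-.19)&(W[...,1]>-.42)&(W[...,0]>.36)&(W[...,0]<.72)).astype(np.uint8)
    m=cv2.morphologyEx(m,cv2.MORPH_OPEN,np.ones((5,5),np.uint8))
    k,l,s,_=cv2.connectedComponentsWithStats(m); i=1+np.argmax(s[1:,4])
    q=W[(l==i)]; print(n,len(q),cv2.minAreaRect(q[:,:2].astype(np.float32)),q.mean(0))
print(delta(.4525,-.129,.12,114.4))
```

```text
Traceback (most recent call last):
ValueError: attempt to get argmax of an empty sequence
```

Run:
```python
from m import *
for n in('top','scene'):
    p,W=load(n); z=cv2.medianBlur(np.nan_to_num(W[...,2]).astype(np.float32),5)
    m=((z>.003)&(z<.024)&(W[...,1]<-.2)&(W[...,1]>-.42)&(W[...,0]>.36)&(W[...,0]<.72)).astype(np.uint8)
    k,l,s,_=cv2.connectedComponentsWithStats(m); i=1+np.argmax(s[1:,4])
    m=cv2.morphologyEx((l==i).astype(np.uint8),cv2.MORPH_OPEN,np.ones((5,5),np.uint8))
    q=W[m>0]; print(n,len(q),cv2.minAreaRect(q[:,:2].astype(np.float32)),q.mean(0))
    h=W[(W[...,2]>.009)&(m>0)]
    print(' rim',cv2.minAreaRect(h[:,:2].astype(np.float32)))
print(delta(.4525,-.129,.12,114.4))
```

```text
top 3445 ((0.537756621837616, -0.325140118598938), (0.12818656861782074, 0.23741388320922852), 84.10335540771484) [ 0.53799557 -0.32266013  0.00631398]
 rim ((0.537922739982605, -0.32227855920791626), (0.12253754585981369, 0.23724490404129028), 83.75863647460938)
scene 4485 ((0.5365214347839355, -0.3196711540222168), (0.12272431701421738, 0.23875655233860016), 83.6545639038086) [ 0.54292052 -0.32081714  0.00625686]
 rim ((0.5365778207778931, -0.3196774125099182), (0.12272431701421738, 0.238087460398674), 83.6545639038086)
(array([-74.79, -15.31,  11.14]), array([-0.   ,  0.   ,  0.112]))
```

Request:
play_rows(motion=[[-4.2,1.7,0,0,0,0.112,1],[-8.4,3.4,0,0,0,0.112,1],[-12.6,5.1,0,0,0,0.112,1],[-16.8,6.8,0,0,0,0.112,1],[-20.8,8.4,0,0,0,0.112,1]])

```text
clock: 1.1
position: [0.3815, 0.4559, 0.2312]
tool_rot: [-3.141, 0.0, 2.003]
force: [1.4, 0.8, -0.3]
grip_width: 0.0858
finger_force: 0.0
```

Request:
play_rows(motion=[[-4.8,-0.7,0,0,0,0,1],[-9.6,-1.4,0,0,0,0,1],[-14.4,-2.1,0,0,0,0,1],[-19.2,-2.8,0,0,0,0,1],[-24,-3.5,0,0,0,0,1]])

```text
clock: 1.6
position: [0.4489, 0.2229, 0.2312]
tool_rot: [-3.141, -0.0, 2.003]
force: [1.3, -0.4, -0.4]
grip_width: 0.0853
finger_force: 0.0
```

```bash
python3 -c "
from h import *
s=observe();print(s['position'],s['tool_rot'],s['qpos'].round(2),delta(.4525,-.129,.12,114.4))"
```

```text
[0.44892685 0.22285195 0.23123929] [-3.14144839e+00 -3.83454649e-06  2.00298764e+00] [-0.78  0.33  0.25  1.93 -0.1   0.89 -0.04] (array([-32.1 , -14.41,  11.13]), array([-0.   , -0.   ,  0.006]))
```

Request:
play_rows(motion=[[-4.2,-1.9,0,0,0,0,1],[-8.4,-3.8,0,0,0,0,1],[-12.6,-5.6,0,0,0,0,1],[-16.8,-7.5,0,0,0,0,1],[-21,-9.4,0,0,0,0,1]])

```text
clock: 2.1
position: [0.451, -0.0071, 0.2313]
tool_rot: [3.142, -0.0, 2.003]
force: [1.4, 0.4, -0.4]
grip_width: 0.0854
finger_force: 0.0
```

Request:
play_rows(motion=[[-3.6,-1.6,2,0,0,0.006,1],[-7.2,-3.2,5,0,0,0.006,1],[-11.1,-5,9,0,0,0.006,1],[-11.1,-5,11.1,0,0,0.006,1],[-11.1,-5,11.1,0,0,0.006,1]])

```text
clock: 2.6
position: [0.4505, -0.1281, 0.1178]
tool_rot: [-3.137, -0.002, 1.994]
force: [0.3, 0.8, 0.3]
grip_width: 0.0852
finger_force: 0.0
```

```bash
python3 -c "
from h import *
s=observe();print(s['position'],s['qpos'].round(2),delta(.4525,-.129,.004,114.4))
p,d=grab('scene'); cv2.imwrite('pics/s1.png',cv2.resize(p[100:280,130:370,::-1],(800,600),interpolation=cv2.INTER_CUBIC))"
```

```text
[ 0.45050618 -0.12807738  0.11779091] [-0.09  0.48  0.31  2.11 -0.25  0.59  0.83] (array([-0.19,  0.2 , 11.38]), array([-0.005, -0.002, -0.003]))
```

View pics/s1.png

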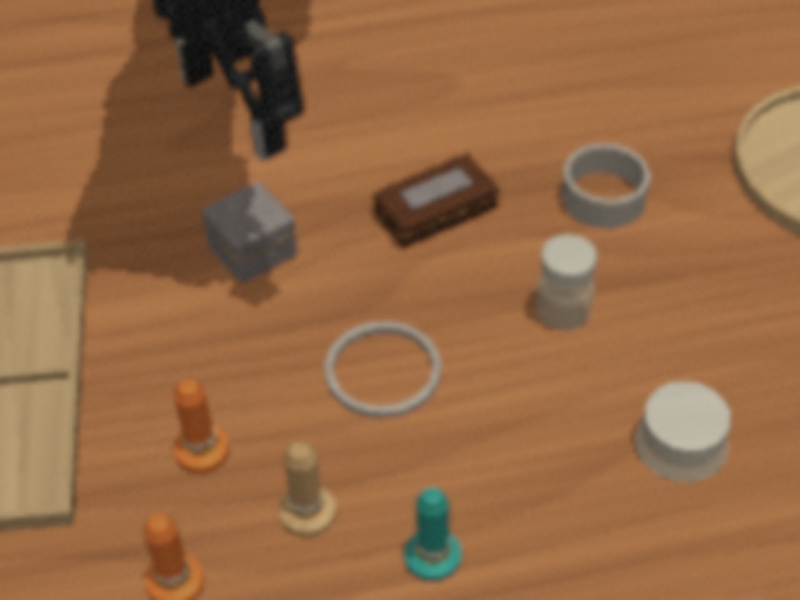

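The open fingers hang above the box (crop 250,230), one to each side, so I descend and grip.

Request:
play_rows(motion=[[-0.2,0.2,3,0,0,0,1],[-0.2,0.2,6,0,0,0,1],[-0.2,0.2,9,0,0,0,1],[-0.2,0.2,11.3,0,0,0,1],[-0.2,0.2,11.3,0,0,0,1]])

```text
clock: 3.15
position: [0.455, -0.1266, 0.0067]
tool_rot: [-3.14, -0.002, 1.998]
force: [0.4, 0.4, 0.1]
grip_width: 0.0852
finger_force: 0.0
```

Request:
play_rows(motion=[[0,0,0,0,0,0,-0.2],[0,0,0,0,0,0,-0.2],[0,0,0,0,0,0,-0.2],[0,0,0,0,0,0,-0.2],[0,0,0,0,0,0,-0.2]], squeeze=30)

```text
clock: 3.65
position: [0.4561, -0.1278, 0.0089]
tool_rot: [3.139, 0.001, 1.997]
force: [-2.3, 1.8, 16.1]
grip_width: 0.0495
finger_force: 29.3
```

Request:
play_rows(motion=[[0,0,0,0,0,0,-0.2],[0,0,-0.5,0,0,0,-0.2],[0,0,-2,0,0,0,-0.2],[0,0,-5,0,0,0,-0.2],[0,0,-8,0,0,0,-0.2]])

```text
clock: 4.15
position: [0.4549, -0.128, 0.0889]
tool_rot: [3.142, -0.0, 1.997]
force: [0.6, 0.2, -0.5]
grip_width: 0.0498
finger_force: 32.1
```

```bash
python3 -c "
from h import *
s=observe();print(s['position'],s['tool_rot'],s['grip_width'],s['finger_force'],delta(.481,-.315,.08,96))
p,d=grab('scene'); cv2.imwrite('pics/s2.png',cv2.resize(p[80:260,100:340,::-1],(800,600),interpolation=cv2.INTER_CUBIC))"
```

```text
[ 0.45493236 -0.12795625  0.08894575] [ 3.14158447e+00 -1.28044105e-04  1.99652497e+00] 0.04977697847198371 32.06609666347504 (array([-18.11,  -5.35,   0.89]), array([-0.   , -0.   ,  0.321]))
```

View pics/s2.png

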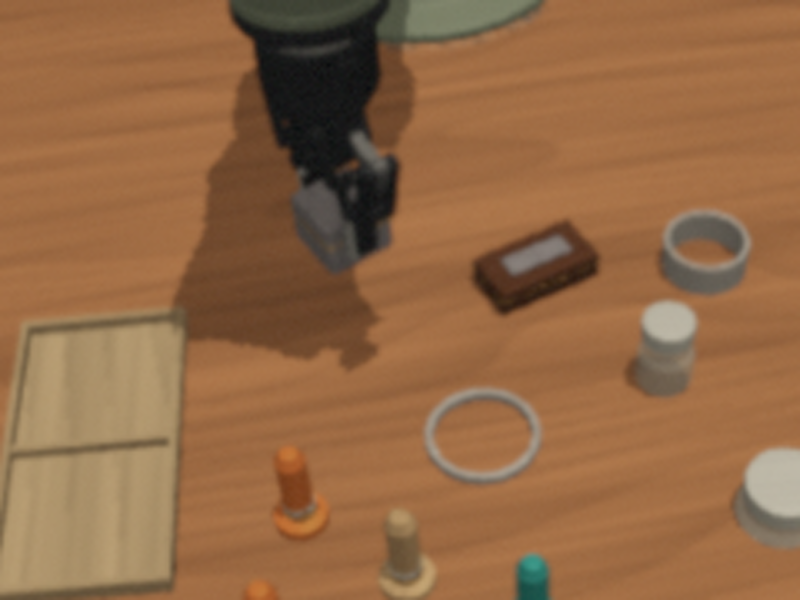

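The box is held level at (345,220) with grip 49.8 mm and 32 N. I carry it to the near well.

Request:
play_rows(motion=[[-3.6,-1.1,-1,0,0,0.1,-0.2],[-7.2,-2.2,-1,0,0,0.2,-0.2],[-10.8,-3.2,-1,0,0,0.321,-0.2],[-14.5,-4.3,0,0,0,0.321,-0.2],[-18.1,-5.3,0,0,0,0.321,-0.2]])

```text
clock: 4.7
position: [0.4816, -0.3159, 0.0875]
tool_rot: [-3.142, -0.0, 1.676]
force: [0.6, 0.6, -0.3]
grip_width: 0.0493
finger_force: 32.1
```

```bash
python3 -c "
from h import *
s=observe();print(s['position'],s['tool_rot'],s['grip_width'],s['finger_force'],delta(.481,-.315,.0145,96))"
```

```text
[ 0.48155729 -0.31587679  0.08750253] [-3.14150198e+00 -2.21033331e-04  1.67583437e+00] 0.04928447104722442 32.10286796092987 (array([ 0.09, -0.05,  7.3 ]), array([-0., -0.,  0.]))
```

Lower to just touching, then open a little (about 62 mm) and rise.

Request:
play_rows(motion=[[0.1,0,2.5,0,0,0,-0.2],[0.1,0,5,0,0,0,-0.2],[0.1,0,6.6,0,0,0,-0.2],[0.1,0,7.1,0,0,0,-0.2],[0.1,0,7.2,0,0,0,-0.2]])

```text
clock: 5.2
position: [0.4816, -0.3136, 0.0155]
tool_rot: [-3.141, -0.0, 1.676]
force: [-0.6, 0.7, -0.9]
grip_width: 0.0495
finger_force: 32.1
```

Request:
play_rows(motion=[[0,0,0,0,0,0,0.45],[0,0,0,0,0,0,0.45],[0,0,0,0,0,0,0.45],[0,0,-3,0,0,0,0.45],[0,0,-7,0,0,0,0.45]])

```text
clock: 5.7
position: [0.4806, -0.3133, 0.0853]
tool_rot: [-3.139, -0.001, 1.676]
force: [-0.0, -0.9, 1.3]
grip_width: 0.0619
finger_force: 0.0
```

Request:
play_rows(motion=[[0,0,-4,0,0,0,1],[0,0,-8,0,0,0,1],[4,0,-11,0,0,0,1],[8.5,0,-11,0,0,0,1],[13,0,-11,0,0,0,1]])

```text
clock: 6.2
position: [0.4679, -0.1832, 0.1965]
tool_rot: [3.139, 0.0, 1.675]
force: [1.1, 0.5, -0.9]
grip_width: 0.0857
finger_force: 0.0
```

```bash
python3 -c "
from h import *
s=observe();print(s['position'],s['tool_rot'],s['qpos'].round(2),delta(.4575,.1355,.13,90))
p,d=grab('top'); W=world('top',d); A=W.reshape(-1,3)
q=A[(A[:,2]>.033)&(A[:,2]<.055)&(abs(A[:,0]-.48)<.06)&(abs(A[:,1]+.315)<.06)]
print(len(q),cv2.minAreaRect(q[:,:2].astype(np.float32)),np.median(q[:,2]))"
```

```text
[ 0.46789229 -0.18318511  0.19650678] [3.13918883e+00 2.96844904e-04 1.67506383e+00] [-0.1   0.41  0.46  1.97 -0.25  0.81  0.61] (array([31.81,  2.27,  6.65]), array([0.002, 0.   , 0.104]))
0 ((0.0, 0.0), (0.0, 0.0), 0.0) nan
  return _methods._mean(a, axis=axis, dtype=dtype,
  ret = ret.dtype.type(ret / rcount)
```

Request:
play_rows(motion=[[4.4,0.4,0,0,0,0.104,1],[8.8,0.7,0,0,0,0.104,1],[13.2,1,0,0,0,0.104,1],[17.6,1.3,0,0,0,0.104,1],[22,1.6,0,0,0,0.104,1]])

```text
clock: 6.75
position: [0.4605, 0.0378, 0.1958]
tool_rot: [3.141, -0.0, 1.572]
force: [1.2, -0.7, 0.1]
grip_width: 0.0855
finger_force: 0.0
```

```bash
python3 -c "
from h import *
s=observe();print(s['position'],delta(.4575,.1355,.075,90))
p,d=grab('top','t3.png'); W=world('top',d); A=W.reshape(-1,3)
q=A[(A[:,2]>.033)&(A[:,2]<.055)&(abs(A[:,0]-.48)<.06)&(abs(A[:,1]+.315)<.06)]
print(len(q),cv2.minAreaRect(q[:,:2].astype(np.float32)),np.median(q[:,2]))"
```

```text
[0.46053253 0.0377672  0.19581179] (array([ 9.77, -0.31, 12.09]), array([ 0.001, -0.   ,  0.001]))
348 ((0.48258233070373535, -0.3125643730163574), (0.052529752254486084, 0.05206076800823212), 7.598917484283447) 0.04417452907836558
```

The box sits at (0.483,-0.313) with its top at 44 mm: on the well floor and within about 3 mm of the middle. Now the bangle.

Request:
play_rows(motion=[[4.5,-0.2,1,0,0,0,1],[8.5,-0.3,4,0,0,0,1],[9.8,-0.3,8,0,0,0,1],[9.8,-0.3,11,0,0,0,1],[9.8,-0.3,12,0,0,0,1]])

```text
clock: 7.3
position: [0.4566, 0.1339, 0.0733]
tool_rot: [-3.139, 0.001, 1.573]
force: [-0.0, 0.1, 0.1]
grip_width: 0.0851
finger_force: 0.0
```

```bash
python3 -c "
from h import *
s=observe();print(s['position'],s['tool_rot'],delta(.4575,.1355,.012,90))"
```

```text
[0.45657123 0.13391018 0.07333137] [-3.13887338e+00  1.33246654e-03  1.57271329e+00] (array([0.17, 0.11, 6.13]), array([-0.003,  0.001,  0.002]))
```

Request:
play_rows(motion=[[0.2,0.1,2,0,0,0,1],[0.2,0.1,4,0,0,0,1],[0.2,0.1,6.1,0,0,0,1],[0.2,0.1,6.1,0,0,0,1],[0.2,0.1,6.1,0,0,0,1]])

```text
clock: 7.8
position: [0.4592, 0.1356, 0.0153]
tool_rot: [3.141, -0.0, 1.571]
force: [0.3, -0.6, 1.2]
grip_width: 0.0854
finger_force: 0.0
```

Request:
play_rows(motion=[[0,0,0,0,0,0,0.2],[0,0,0,0,0,0,0.2],[0,0,0,0,0,0,0.2],[0,0,0,0,0,0,0.2],[0,0,0,0,0,0,0.2]], squeeze=30)

```text
clock: 8.3
position: [0.4594, 0.1362, 0.0158]
tool_rot: [3.14, -0.001, 1.572]
force: [-2.4, -1.7, 19.7]
grip_width: 0.0629
finger_force: 28.0
```

Request:
play_rows(motion=[[0,0,-0.5,0,0,0,0.2],[0,0,-2,0,0,0,0.2],[0,0,-5,0,0,0,0.2],[0,0,-9,0,0,0,0.2],[0,0,-12,0,0,0,0.2]])

```text
clock: 8.8
position: [0.4588, 0.1359, 0.1369]
tool_rot: [3.14, -0.001, 1.571]
force: [-0.5, 1.0, -1.6]
grip_width: 0.0622
finger_force: 33.2
```

```bash
python3 -c "
from h import *
s=observe();print(s['position'],s['tool_rot'],s['grip_width'],s['finger_force'],delta(.593,-.327,.13,90))
p,d=grab('scene'); cv2.imwrite('pics/s4.png',cv2.resize(p[50:230,200:440,::-1],(800,600),interpolation=cv2.INTER_CUBIC))"
```

```text
[0.45883004 0.13593482 0.13685388] [ 3.14048353e+00 -6.60642002e-04  1.57139034e+00] 0.062214720142870515 33.17798604257405 (array([-46.3 ,  13.39,   0.67]), array([ 0.001, -0.001,  0.001]))
```

View pics/s4.png

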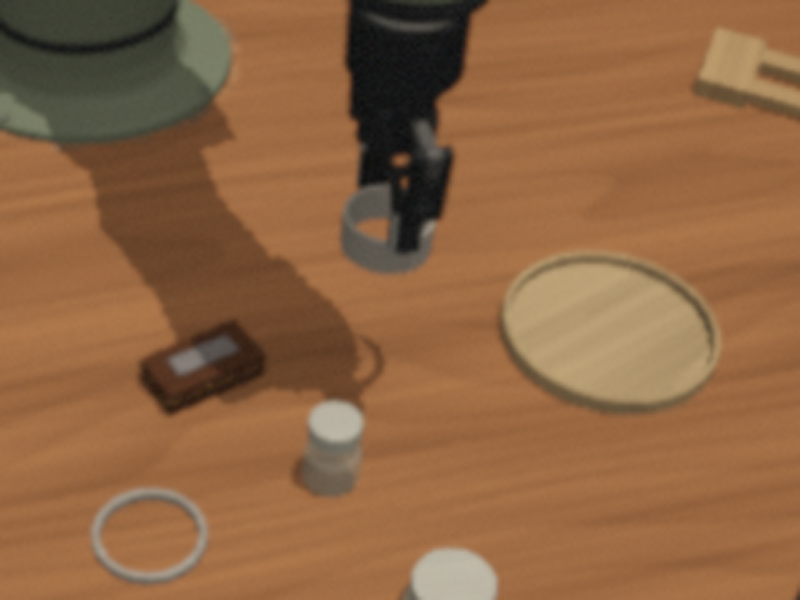

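The bangle is held level at (388,230). I carry it to the far well.

Request:
play_rows(motion=[[-4.7,0.9,0,0,0,0,0.2],[-9.4,1.8,0,0,0,0,0.2],[-14.1,3,0,0,0,0,0.2],[-18.8,4.5,0,0,0,0,0.2],[-23.5,6,0,0,0,0,0.2]])

```text
clock: 9.35
position: [0.5192, -0.1008, 0.1351]
tool_rot: [3.141, -0.0, 1.572]
force: [0.3, 1.3, -0.6]
grip_width: 0.0623
finger_force: 33.2
```

Request:
play_rows(motion=[[-4.5,1.4,0,0,0,0,0.2],[-9.1,2.9,0,0,0,0,0.2],[-13.7,4.4,0,0,0,0,0.2],[-18.3,5.9,0,0,0,0,0.2],[-22.8,7.4,0,0,0,0,0.2]])

```text
clock: 9.85
position: [0.5934, -0.3289, 0.1352]
tool_rot: [3.141, 0.0, 1.572]
force: [0.7, 0.1, 1.1]
grip_width: 0.0625
finger_force: 33.2
```

```bash
python3 -c "
from h import *
s=observe();print(s['position'],s['tool_rot'],s['grip_width'],s['finger_force'],delta(.593,-.327,.021,90))"
```

```text
[ 0.59340933 -0.32887457  0.13520767] [3.14102579e+00 2.79978636e-04 1.57171257e+00] 0.06250180658222565 33.17554213106632 (array([ 0.19, -0.05, 11.42]), array([0.001, 0.   , 0.001]))
```

Request:
play_rows(motion=[[0.2,0,4,0,0,0,0.2],[0.2,0,8,0,0,0,0.2],[0.2,0,10.6,0,0,0,0.2],[0.2,0,11.2,0,0,0,0.2],[0.2,0,11.4,0,0,0,0.2]])

```text
clock: 10.35
position: [0.5926, -0.3248, 0.0209]
tool_rot: [-3.14, -0.0, 1.572]
force: [-3.2, 2.4, 9.6]
grip_width: 0.0625
finger_force: 35.1
```

Request:
play_rows(motion=[[0,0,0,0,0,0,0.65],[0,0,0,0,0,0,0.65],[0,0,0,0,0,0,0.65],[0,0,-3,0,0,0,0.65],[0,0,-7,0,0,0,0.65]])

```text
clock: 10.85
position: [0.5922, -0.3243, 0.0899]
tool_rot: [-3.139, -0.001, 1.572]
force: [-0.1, -0.2, 0.8]
grip_width: 0.0708
finger_force: 0.0
```

Request:
play_rows(motion=[[0,0,-4,0,0,0,0.3],[0,0,-8,0,0,0,0.3],[4,2,-8,0,0,0,0.3],[8,4,-8,0,0,0,0.3],[12,6,-8,0,0,0,0.3]])

```text
clock: 11.35
position: [0.6537, -0.2034, 0.1713]
tool_rot: [3.14, -0.0, 1.571]
force: [0.1, 0.3, 0.0]
grip_width: 0.0554
finger_force: 0.0
```

```bash
python3 -c "
from h import *
s=observe();print(s['position'],s['tool_rot'],s['grip_width'],delta(.686,-.1263,.11,90))
p,d=grab('top'); W=world('top',d); A=W.reshape(-1,3)
q=A[(A[:,2]>.025)&(A[:,2]<.045)&(abs(A[:,0]-.593)<.05)&(abs(A[:,1]+.327)<.05)]
print(len(q),cv2.minAreaRect(q[:,:2].astype(np.float32)),np.median(q[:,2]))
p,d=grab('scene'); W=world('scene',d); A=W.reshape(-1,3)
q=A[(A[:,2]>.025)&(A[:,2]<.045)&(abs(A[:,0]-.593)<.05)&(abs(A[:,1]+.327)<.05)]
print(len(q),cv2.minAreaRect(q[:,:2].astype(np.float32)),np.median(q[:,2]))
cv2.imwrite('pics/s5.png',cv2.resize(p[130:310,80:320,::-1],(800,600),interpolation=cv2.INTER_CUBIC))"
```

```text
[ 0.65368479 -0.20335404  0.17128364] [ 3.14042368e+00 -4.61899800e-05  1.57116516e+00] 0.05538286232017559 (array([7.7 , 3.23, 6.13]), array([ 0.001, -0.   ,  0.   ]))
0 ((0.0, 0.0), (0.0, 0.0), 0.0) nan
238 ((0.5930426120758057, -0.3235660195350647), (0.06337390840053558, 0.06195714324712753), 1.5853383541107178) 0.03082962037420271
  return _methods._mean(a, axis=axis, dtype=dtype,
  ret = ret.dtype.type(ret / rcount)
```

View pics/s5.png

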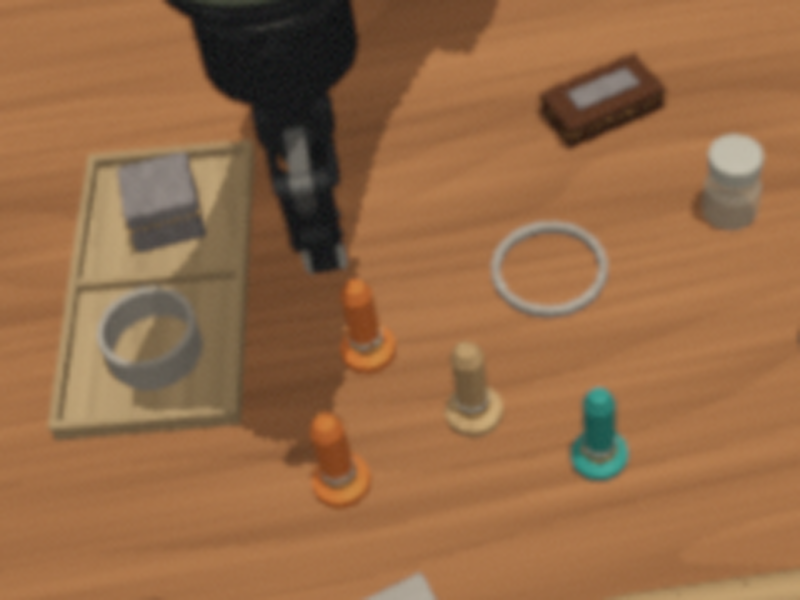

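The bangle lies flat at (150,335) in the far well, measured at (0.593,-0.324), and the box stands in the other at (160,200). Next the wooden stand at (470,390).

Request:
play_rows(motion=[[4,1.6,0,0,0,0,0.2],[7.7,3.2,0,0,0,0,0.2],[7.7,3.2,2,0,0,0,0.2],[7.7,3.2,5,0,0,0,0.2],[7.7,3.2,6.1,0,0,0,0.2]])

```text
clock: 11.95
position: [0.6838, -0.1274, 0.1072]
tool_rot: [-3.139, -0.0, 1.572]
force: [0.6, -0.2, -0.5]
grip_width: 0.0514
finger_force: 0.0
```

```bash
python3 -c "
from h import *
s=observe();print(s['position'],s['tool_rot'],s['grip_width'],delta(.686,-.1263,.033,90))"
```

```text
[ 0.68383332 -0.12736469  0.10715948] [-3.13885777e+00 -3.00606372e-04  1.57222938e+00] 0.051374395610973976 (array([0.1 , 0.24, 7.42]), array([-0.003, -0.   ,  0.001]))
```

Request:
play_rows(motion=[[0.1,0.2,2,0,0,0,0.2],[0.1,0.2,4.5,0,0,0,0.2],[0.1,0.2,7,0,0,0,0.2],[0.1,0.2,7.4,0,0,0,0.2],[0.1,0.2,7.4,0,0,0,0.2]])

```text
clock: 12.45
position: [0.6869, -0.1272, 0.0356]
tool_rot: [-3.141, 0.0, 1.571]
force: [0.6, -0.2, 0.7]
grip_width: 0.051
finger_force: 0.0
```

Request:
play_rows(motion=[[0,0,0,0,0,0,-0.8],[0,0,0,0,0,0,-0.8],[0,0,0,0,0,0,-0.8],[0,0,0,0,0,0,-0.8],[0,0,0,0,0,0,-0.8]], squeeze=25)

```text
clock: 12.95
position: [0.6877, -0.127, 0.0366]
tool_rot: [3.14, 0.0, 1.572]
force: [-0.9, 0.9, 8.7]
grip_width: 0.0191
finger_force: 29.7
```

Request:
play_rows(motion=[[0,0,-0.5,0,0,0,-0.8],[0,0,-2,0,0,0,-0.8],[0,0,-5,0,0,0,-0.8],[0,0,-9,0,0,0,-0.8],[0,0,-13,0,0,0,-0.8]])

```text
clock: 13.45
position: [0.6867, -0.1268, 0.1678]
tool_rot: [3.142, 0.0, 1.572]
force: [-0.3, 0.2, -0.2]
grip_width: 0.0187
finger_force: 28.8
```

```bash
python3 -c "
from h import *
s=observe();print(s['position'],s['tool_rot'],s['grip_width'],s['finger_force'],delta(.593,-.3243,.16,90))
p,d=grab('scene'); cv2.imwrite('pics/s6.png',cv2.resize(p[100:310,80:360,::-1],(800,600),interpolation=cv2.INTER_CUBIC))"
```

```text
[ 0.68665651 -0.12683829  0.16776849] [3.14159005e+00 1.03711213e-04 1.57154181e+00] 0.018677096901975426 28.78105259033873 (array([-19.74,  -9.38,   0.78]), array([0.   , 0.   , 0.001]))
```

View pics/s6.png

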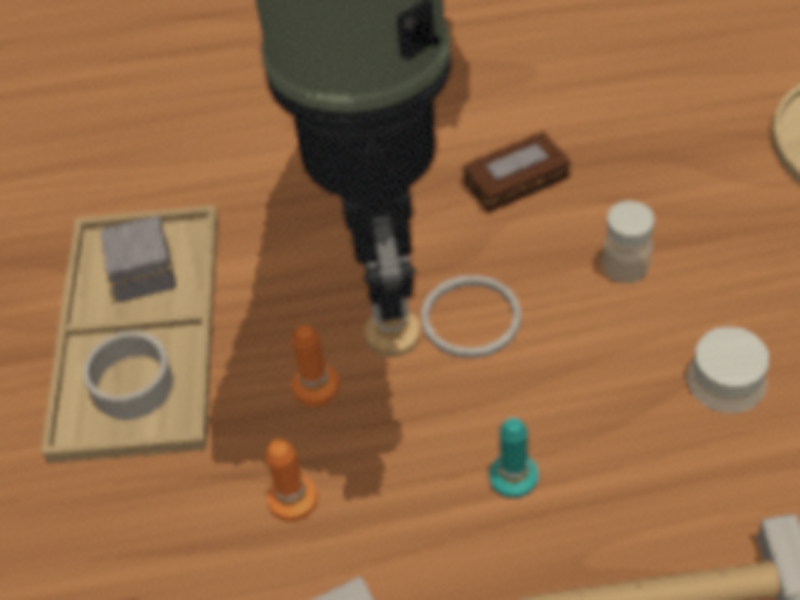

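The stand is held upright with its foot at (392,330). I carry it over the bangle.

Request:
play_rows(motion=[[-4,-1.9,0,0,0,0,-0.8],[-8,-3.8,0,0,0,0,-0.8],[-12,-5.7,0,0,0,0,-0.8],[-16,-7.6,0,0,0,0,-0.8],[-19.7,-9.4,0.5,0,0,0,-0.8]])

```text
clock: 14.0
position: [0.5923, -0.326, 0.162]
tool_rot: [3.14, 0.001, 1.571]
force: [1.6, 0.0, -0.6]
grip_width: 0.019
finger_force: 28.8
```

Request:
play_rows(motion=[[0,0,0,0,0,0,-0.8],[0,0,1,0,0,0,-0.8],[0,0,3,0,0,0,-0.8],[0,0,5,0,0,0,-0.8],[0,0,6,0,0,0,-0.8]])

```text
clock: 14.5
position: [0.5933, -0.3219, 0.0985]
tool_rot: [-3.14, -0.001, 1.574]
force: [-0.1, 0.2, -0.8]
grip_width: 0.0187
finger_force: 28.8
```

```bash
python3 -c "
from h import *
s=observe();print(s['position'],s['tool_rot'],s['grip_width'],s['finger_force'],delta(.593,-.3243,.042,90))"
```

```text
[ 0.59326054 -0.32194693  0.0984946 ] [-3.14011433e+00 -1.38696654e-03  1.57354608e+00] 0.018709602377473735 28.78054141380744 (array([-0.24, -0.02,  5.65]), array([-0.001, -0.001,  0.003]))
```

Foot clearance in the bangle is about 10 mm all round, so I lower it.

Request:
play_rows(motion=[[-0.2,0,1.5,0,0,0,-0.8],[-0.2,0,3,0,0,0,-0.8],[-0.2,0,4.5,0,0,0,-0.8],[-0.2,0,5.3,0,0,0,-0.8],[-0.2,0,5.6,0,0,0,-0.8]])

```text
clock: 15.0
position: [0.5928, -0.3257, 0.0432]
tool_rot: [-3.14, -0.0, 1.572]
force: [0.6, 0.4, -1.0]
grip_width: 0.0187
finger_force: 28.8
```

Request:
play_rows(motion=[[0,0,0,0,0,0,-0.8],[0,0,0,0,0,0,0],[0,0,0,0,0,0,0],[0,0,0,0,0,0,0],[0,0,-1,0,0,0,0]])

```text
clock: 15.5
position: [0.5926, -0.3255, 0.0539]
tool_rot: [-3.14, -0.001, 1.572]
force: [0.0, -0.3, 0.2]
grip_width: 0.0429
finger_force: 0.0
```

Request:
play_rows(motion=[[0,0,-4,0,0,0,0],[0,0,-8,0,0,0,0],[0,0,-12,0,0,0,0.5],[4,-4,-12,0,0,0,1],[8,-8,-12,0,0,0,1]])

```text
clock: 16.0
position: [0.522, -0.2552, 0.1759]
tool_rot: [3.139, 0.001, 1.571]
force: [1.6, 0.9, -1.3]
grip_width: 0.0831
finger_force: 0.0
```

```bash
python3 -c "
from h import *
s=observe();print(s['position'],s['tool_rot'],delta(.4425,.0095,.14,108.2))
p,d=grab('scene'); W=world('scene',d); A=W.reshape(-1,3)
for lo,hi in((.025,.036),(.045,.09)):
  q=A[(A[:,2]>lo)&(A[:,2]<hi)&(abs(A[:,0]-.593)<.05)&(abs(A[:,1]+.327)<.05)]
  print(len(q),cv2.minAreaRect(q[:,:2].astype(np.float32)),q[:,2].max())
cv2.imwrite('pics/s7.png',cv2.resize(p[130:310,60:300,::-1],(800,600),interpolation=cv2.INTER_CUBIC))"
```

```text
[ 0.52198414 -0.25515108  0.17594404] [3.13867263e+00 1.11520597e-03 1.57099195e+00] (array([26.47, -7.95,  3.54]), array([ 0.003,  0.002, -0.317]))
241 ((0.5956673622131348, -0.32326677441596985), (0.059590525925159454, 0.06217047944664955), 23.363285064697266) 0.035789313295668757
117 ((0.5969052910804749, -0.3253381550312042), (0.018419858068227768, 0.016905469819903374), 77.22161865234375) 0.07620968992882798
```

View pics/s7.png

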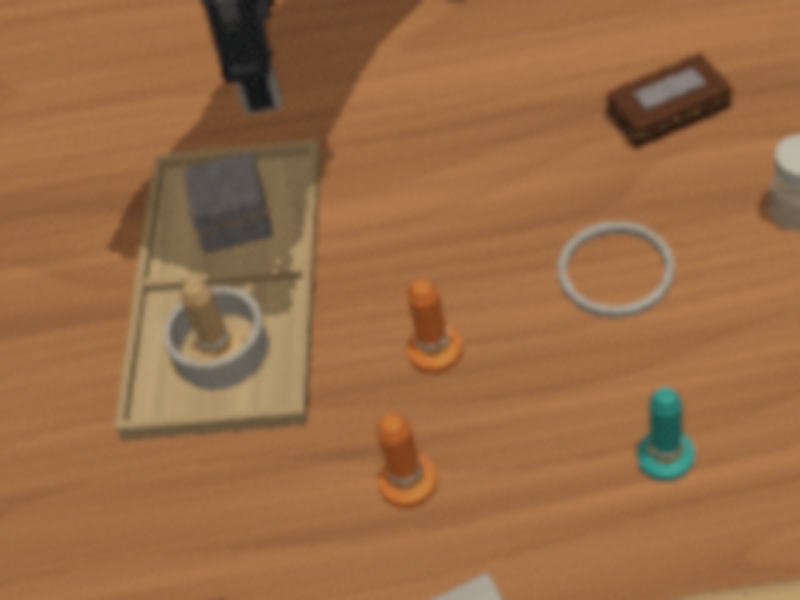

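The stand stands in the bangle at (207,315), axes within about 3 mm. Now the case.

Request:
play_rows(motion=[[4.5,-1.4,0,0,0,-0.1,1],[9,-2.8,0,0,0,-0.2,1],[13.5,-4.2,0,0,0,-0.317,1],[18,-5.6,0,0,0,-0.317,1],[22.5,-7,0,0,0,-0.317,1]])

```text
clock: 16.55
position: [0.4516, -0.0288, 0.1752]
tool_rot: [3.14, -0.0, 1.889]
force: [2.1, -0.3, 0.2]
grip_width: 0.0858
finger_force: 0.0
```

```bash
python3 -c "
from h import *
s=observe();print(s['position'],s['tool_rot'],delta(.4425,.0095,.07,108.2))"
```

```text
[ 0.45155275 -0.02883103  0.17516677] [ 3.14018307e+00 -4.65877317e-05  1.88857914e+00] (array([ 3.92,  0.32, 10.52]), array([ 0.001, -0.   ,  0.   ]))
```

Request:
play_rows(motion=[[3.9,0.3,1,0,0,0,1],[3.9,0.3,4,0,0,0,1],[3.9,0.3,7,0,0,0,1],[3.9,0.3,10,0,0,0,1],[3.9,0.3,10.5,0,0,0,1]])

```text
clock: 17.05
position: [0.4417, 0.0076, 0.0677]
tool_rot: [-3.139, -0.0, 1.889]
force: [0.8, 0.1, 0.8]
grip_width: 0.0853
finger_force: 0.0
```

```bash
python3 -c "
from h import *
s=observe();print(s['position'],s['tool_rot'],delta(.4425,.0095,.01,108.2))"
```

```text
[0.44174987 0.00760838 0.06771834] [-3.13862876e+00 -4.98441214e-04  1.88883189e+00] (array([0.15, 0.15, 5.77]), array([-0.003, -0.   ,  0.   ]))
```

Request:
play_rows(motion=[[0.2,0.1,2,0,0,0,1],[0.2,0.1,4,0,0,0,1],[0.2,0.1,5.9,0,0,0,1],[0.2,0.1,5.9,0,0,0,1],[0.2,0.1,5.9,0,0,0,1]])

```text
clock: 17.55
position: [0.4436, 0.0097, 0.0114]
tool_rot: [3.141, 0.0, 1.888]
force: [-1.3, 0.9, 0.7]
grip_width: 0.0856
finger_force: 0.0
```

Request:
play_rows(motion=[[0,0,0,0,0,0,-0.2],[0,0,0,0,0,0,-0.2],[0,0,0,0,0,0,-0.2],[0,0,0,0,0,0,-0.2],[0,0,0,0,0,0,-0.2]], squeeze=30)

```text
clock: 18.05
position: [0.4435, 0.01, 0.0111]
tool_rot: [3.141, 0.0, 1.889]
force: [-1.7, 0.3, 14.4]
grip_width: 0.0451
finger_force: 29.0
```

Request:
play_rows(motion=[[0,0,-0.5,0,0,0,-0.2],[0,0,-2,0,0,0,-0.2],[0,0,-5,0,0,0,-0.2],[0,0,-9,0,0,0,-0.2],[0,0,-13,0,0,0,-0.2]])

```text
clock: 18.55
position: [0.4426, 0.0097, 0.1419]
tool_rot: [-3.141, -0.0, 1.888]
force: [0.9, 0.7, -0.7]
grip_width: 0.0452
finger_force: 32.1
```

```bash
python3 -c "
from h import *
s=observe();print(s['position'],s['tool_rot'],s['grip_width'],s['finger_force'],delta(.4405,.3188,.13,108.2))
p,d=grab('scene'); cv2.imwrite('pics/s8.png',cv2.resize(p[50:230,180:420,::-1],(800,600),interpolation=cv2.INTER_CUBIC))"
```

```text
[0.44255826 0.00974249 0.14190296] [-3.14074995e+00 -1.37708596e-04  1.88844765e+00] 0.045215920516472545 32.136887311935425 (array([29.42,  9.46,  1.19]), array([-0.001, -0.   ,  0.   ]))
```

View pics/s8.png

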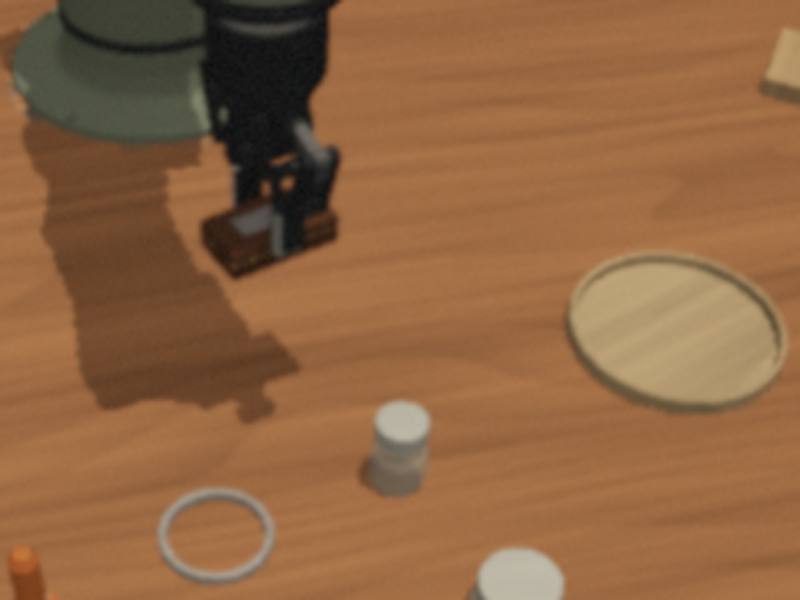

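The case is held level at (270,230). I carry it to the round tray.

Request:
play_rows(motion=[[4.5,1.5,0,0,0,0,-0.2],[9,3,0,0,0,0,-0.2],[13.5,4.4,0,0,0,0,-0.2],[18,5.8,0,0,0,0,-0.2],[22.5,7.3,0,0,0,0,-0.2]])

```text
clock: 19.1
position: [0.4415, 0.2484, 0.1407]
tool_rot: [3.141, -0.0, 1.889]
force: [1.2, -0.1, -0.7]
grip_width: 0.0451
finger_force: 32.1
```

Request:
play_rows(motion=[[4,1.2,0,0,0,0,-0.2],[6.9,2.2,0,0,0,0,-0.2],[6.9,2.2,3,0,0,0,-0.2],[6.9,2.2,6,0,0,0,-0.2],[6.9,2.2,8,0,0,0,-0.2]])

```text
clock: 19.6
position: [0.4407, 0.3187, 0.0589]
tool_rot: [-3.14, 0.001, 1.889]
force: [0.5, -0.0, -0.4]
grip_width: 0.0453
finger_force: 32.1
```

```bash
python3 -c "
from h import *
s=observe();print(s['position'],s['tool_rot'],s['grip_width'],s['finger_force'],delta(.4405,.3188,.017,108.2))"
```

```text
[0.44067391 0.3187037  0.05888201] [-3.14034962e+00  6.05685369e-04  1.88942107e+00] 0.04528801526433903 32.119157910346985 (array([ 0.02, -0.01,  4.19]), array([-0.001,  0.001,  0.001]))
```

Request:
play_rows(motion=[[0,0,2,0,0,0,-0.2],[0,0,3.5,0,0,0,-0.2],[0,0,4.1,0,0,0,-0.2],[0,0,4.2,0,0,0,-0.2],[0,0,4.2,0,0,0,-0.2]])

```text
clock: 20.1
position: [0.4417, 0.319, 0.0189]
tool_rot: [3.141, -0.0, 1.889]
force: [-0.6, -0.4, -1.1]
grip_width: 0.0451
finger_force: 32.1
```

Request:
play_rows(motion=[[0,0,0,0,0,0,0.35],[0,0,0,0,0,0,0.35],[0,0,0,0,0,0,0.35],[0,0,-3,0,0,0,0.35],[0,0,-7,0,0,0,0.35]])

```text
clock: 20.6
position: [0.4407, 0.3182, 0.0881]
tool_rot: [-3.139, 0.001, 1.889]
force: [0.2, 0.5, 1.4]
grip_width: 0.0578
finger_force: 0.0
```

Request:
play_rows(motion=[[0,0,-4,0,0,0,1],[0,0,-8,0,0,0,1],[-4,2,-8,0,0,0,1],[-8,4,-8,0,0,0,1],[-12,6,-8,0,0,0,1]])

```text
clock: 21.1
position: [0.5369, 0.2228, 0.169]
tool_rot: [3.141, -0.0, 1.89]
force: [0.1, 0.7, 0.1]
grip_width: 0.0854
finger_force: 0.0
```

```bash
python3 -c "
from h import *
s=observe();print(s['position'],s['tool_rot'],s['qpos'].round(2),delta(.5595,.0745,.16,90))
p,d=grab('scene'); W=world('scene',d); A=W.reshape(-1,3)
q=A[(A[:,2]>.022)&(A[:,2]<.036)&(abs(A[:,0]-.4405)<.07)&(abs(A[:,1]-.319)<.07)]
print(len(q),cv2.minAreaRect(q[:,:2].astype(np.float32)),np.median(q[:,2]))
q=A[(A[:,2]>.05)&(A[:,2]<.066)&(abs(A[:,0]-.56)<.03)&(abs(A[:,1]-.075)<.03)]
print(len(q),cv2.minAreaRect(q[:,:2].astype(np.float32)),np.median(q[:,2]))
cv2.imwrite('pics/s9.png',cv2.resize(p[60:240,260:500,::-1],(800,600),interpolation=cv2.INTER_CUBIC))"
```

```text
[0.53689153 0.22282676 0.16903926] [ 3.14055367e+00 -4.10870581e-04  1.88994758e+00] [-0.72  0.55  0.32  1.79 -0.22  0.84  0.02] (array([-14.79,  -2.51,   0.9 ]), array([ 0.001, -0.001,  0.319]))
390 ((0.4422202408313751, 0.31967589259147644), (0.047683022916316986, 0.087382011115551), 19.692584991455078) 0.02870506556146188
197 ((0.557542085647583, 0.0749015137553215), (0.03718775883316994, 0.03595428168773651), 50.582542419433594) 0.05954639728904312
```

View pics/s9.png

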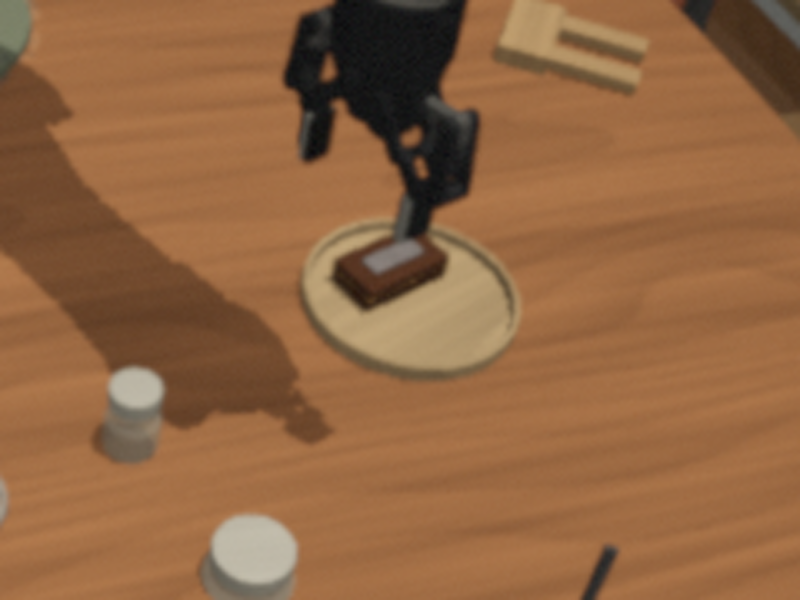

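The case lies flat in the tray at (390,262), leaving room beside it. I turn the gripper for the jar so that the fingers close along the case's length.

Request:
play_rows(motion=[[-3,-0.5,0,0,0,-0.15,1],[-6,-1,0,0,0,-0.3,1],[-9,-1.5,0,0,0,-0.45,1],[-12,-2,0,0,0,-0.6,1],[-14.5,-2.5,0,0,0,-0.75,1]])

```text
clock: 21.65
position: [0.5577, 0.0763, 0.1685]
tool_rot: [-3.141, 0.0, 2.644]
force: [-0.1, -0.1, -0.1]
grip_width: 0.0856
finger_force: 0.0
```

Request:
play_rows(motion=[[0,0,0,0,0,-0.15,1],[0,0,0,0,0,-0.3,1],[0,0,0,0,0,-0.45,1],[0,0,0,0,0,-0.6,1],[0,0,0,0,0,-0.75,1]])

```text
clock: 22.15
position: [0.5575, 0.078, 0.1685]
tool_rot: [-3.141, 0.0, -2.888]
force: [0.3, -0.1, 0.4]
grip_width: 0.0855
finger_force: 0.0
```

```bash
python3 -c "
from h import *
s=observe();print(s['position'],s['tool_rot'],s['qpos'].round(2),delta(.559,.0745,.09,198))"
```

```text
[0.55750584 0.07804043 0.16852003] [-3.14141977e+00  2.27271012e-04 -2.88839329e+00] [-0.19  0.5  -0.07  1.82  0.05  0.82  1.54] (array([-0.05, -0.38,  7.85]), array([-0.   ,  0.   , -0.061]))
```

Request:
play_rows(motion=[[0,-0.4,0,0,0,-0.06,1],[0,-0.4,2,0,0,-0.06,1],[0,-0.4,5,0,0,-0.06,1],[0,-0.4,7.5,0,0,-0.06,1],[0,-0.4,7.5,0,0,-0.06,1]])

```text
clock: 22.65
position: [0.5568, 0.0739, 0.0909]
tool_rot: [3.141, -0.004, -2.834]
force: [-0.2, -0.3, 0.7]
grip_width: 0.0855
finger_force: 0.0
```

```bash
python3 -c "
from h import *
s=observe();print(s['position'],s['tool_rot'],delta(.559,.0745,.018,198))"
```

```text
[0.5568478  0.07389818 0.09090643] [ 3.14125503 -0.00438534 -2.83430812] (array([-0.26, -0.01,  7.29]), array([ 0.   , -0.004, -0.007]))
```

Request:
play_rows(motion=[[-0.2,0,2,0,0,0,1],[-0.2,0,4,0,0,0,1],[-0.2,0,6,0,0,0,1],[-0.2,0,7.2,0,0,0,1],[-0.2,0,7.2,0,0,0,1]])

```text
clock: 23.15
position: [0.5601, 0.0748, 0.021]
tool_rot: [3.142, -0.001, -2.834]
force: [-0.7, -0.7, 0.9]
grip_width: 0.0853
finger_force: 0.0
```

Request:
play_rows(motion=[[0,0,0,0,0,0,0.4],[0,0,0,0,0,0,0.2],[0,0,0,0,0,0,0.1],[0,0,0,0,0,0,-0.3],[0,0,0,0,0,0,-0.3]], squeeze=25)

```text
clock: 23.65
position: [0.5609, 0.0749, 0.0222]
tool_rot: [-3.141, 0.001, -2.834]
force: [-1.7, -0.8, 9.7]
grip_width: 0.0379
finger_force: 23.9
```

Request:
play_rows(motion=[[0,0,0,0,0,0,-0.3],[0,0,0,0,0,0,-0.3],[0,0,-0.5,0,0,0,-0.3],[0,0,-2,0,0,0,-0.3],[0,0,-4,0,0,0,-0.3]])

```text
clock: 24.15
position: [0.56, 0.0747, 0.0621]
tool_rot: [3.141, -0.001, -2.834]
force: [-0.2, 0.3, -0.3]
grip_width: 0.0378
finger_force: 25.3
```

```bash
python3 -c "
from h import *
s=observe();print(s['position'],s['tool_rot'],s['grip_width'],s['finger_force'],delta(.505,.340,.11,198))
p,d=grab('scene'); cv2.imwrite('pics/s10.png',cv2.resize(p[80:260,220:460,::-1],(800,600),interpolation=cv2.INTER_CUBIC))"
```

```text
[0.56003984 0.07474401 0.06212933] [ 3.14149621e+00 -1.04864330e-03 -2.83444682e+00] 0.037845393613385084 25.31373097175674 (array([-2.77, 26.95, -4.79]), array([ 0.   , -0.001, -0.007]))
```

View pics/s10.png

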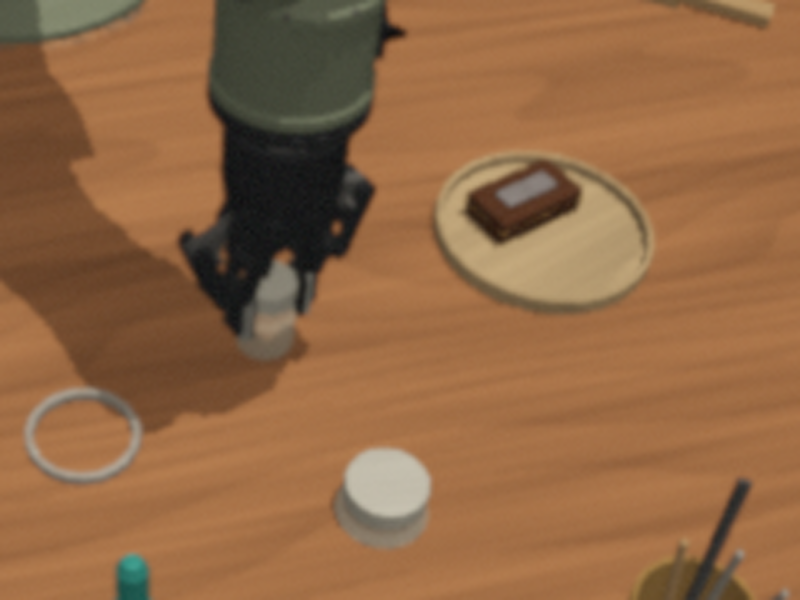

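The jar is upright in the jaws at (270,310). I lift it, carry it to (0.505,0.340) and lower it.

Request:
play_rows(motion=[[0,1.5,-3,0,0,0,-0.3],[-0.4,5,-4.8,0,0,0,-0.3],[-0.9,9,-4.8,0,0,0,-0.3],[-1.3,13,-4.8,0,0,0,-0.3],[-1.7,17,-4.8,0,0,0,-0.3]])

```text
clock: 24.7
position: [0.525, 0.2436, 0.1107]
tool_rot: [3.141, 0.001, -2.835]
force: [1.1, -0.6, -0.2]
grip_width: 0.0381
finger_force: 25.6
```

Request:
play_rows(motion=[[-0.4,4,0,0,0,0,-0.3],[-0.8,7,0,0,0,0,-0.3],[-1.1,9,0,0,0,0,-0.3],[-1.1,9.9,0,0,0,0,-0.3],[-1.1,9.9,1.5,0,0,0,-0.3]])

```text
clock: 25.2
position: [0.5063, 0.3411, 0.0959]
tool_rot: [3.14, 0.003, -2.833]
force: [-0.1, 0.7, -1.1]
grip_width: 0.0378
finger_force: 25.6
```

```bash
python3 -c "
from h import *
s=observe();print(s['position'],s['tool_rot'],s['grip_width'],s['finger_force'],delta(.505,.340,.0275,198))"
```

```text
[0.50625743 0.34111407 0.09591968] [ 3.14022327e+00  3.08830189e-03 -2.83318999e+00] 0.037788964658387325 25.639813015877735 (array([ 0.17, -0.08,  6.84]), array([ 0.001,  0.003, -0.006]))
```

Request:
play_rows(motion=[[0.1,0,2,0,0,0,-0.3],[0.1,0,4,0,0,0,-0.3],[0.1,0,5.8,0,0,0,-0.3],[0.1,0,6.5,0,0,0,-0.3],[0.1,0,6.8,0,0,0,-0.3]])

```text
clock: 25.7
position: [0.5051, 0.3374, 0.0265]
tool_rot: [-3.14, -0.001, -2.836]
force: [-7.0, -6.7, 30.9]
grip_width: 0.0378
finger_force: 29.6
```

Request:
play_rows(motion=[[0,0,0,0,0,0,-0.3],[0,0,0,0,0,0,-0.3],[0,0,0,0,0,0,0.25],[0,0,0,0,0,0,0.25],[0,0,0,0,0,0,0.25]])

```text
clock: 26.2
position: [0.5049, 0.3393, 0.0264]
tool_rot: [3.142, 0.0, -2.835]
force: [0.3, 0.2, 0.5]
grip_width: 0.0532
finger_force: 0.0
```

Request:
play_rows(motion=[[0,0,-1,0,0,0,0.25],[0,0,-4,0,0,0,0.25],[0,0,-8,0,0,0,0.25],[0,0,-12,0,0,0,0.25],[0,0,-16,0,0,0,0.25]])

```text
clock: 26.7
position: [0.5046, 0.3393, 0.1887]
tool_rot: [3.141, 0.0, -2.834]
force: [0.8, 0.2, -0.5]
grip_width: 0.0537
finger_force: 0.0
```

Request:
play_rows(motion=[[3,-2,0,0,0,0,0.25],[7,-6,0,0,0,0,0.25],[7,-10,0,0,0,0,0.25],[7,-14,0,0,0,0,0.25],[7,-14,0,0,0,0,0.25]])

```text
clock: 27.2
position: [0.4818, 0.1795, 0.1874]
tool_rot: [-3.14, 0.001, -2.841]
force: [-0.3, 0.6, 0.4]
grip_width: 0.0533
finger_force: 0.0
```

```bash
python3 -c "
from h import *
s=observe();print(s['position'],s['grip_width'])
out=[]
for n in('scene','top'):
  p,d=grab(n); W=world(n,d); A=W.reshape(-1,3); out.append(cv2.resize(p,(400,300)))
  for k,x,y,r,lo,hi in(('case',.4405,.319,.06,.022,.036),('jar',.505,.34,.045,.05,.075),('bangle',.593,-.325,.05,.025,.036),('stand',.593,-.325,.05,.045,.085),('box',.482,-.313,.05,.035,.055),('lowjar',.686,.118,.04,.024,.045)):
    q=A[(A[:,2]>lo)&(A[:,2]<hi)&(abs(A[:,0]-x)<r)&(abs(A[:,1]-y)<r)]
    if len(q)>9: c,wh,a=cv2.minAreaRect(q[:,:2].astype(np.float32)); print(n,k,np.round(c,4),np.round(wh,4),q[:,2].max().round(4))
  if n=='scene': cv2.imwrite('pics/s11.png',cv2.resize(p[70:310,80:480,::-1],(800,480),interpolation=cv2.INTER_CUBIC))"
```

```text
[0.48183015 0.17954442 0.18736194] 0.05326861582460779
scene case [0.4562 0.325 ] [0.0774 0.0866] 0.0352
scene jar [0.5037 0.3359] [0.0358 0.0355] 0.0682
scene bangle [ 0.5958 -0.3233] [0.0612 0.062 ] 0.0357
scene stand [ 0.5964 -0.325 ] [0.0171 0.0189] 0.0767
scene box [ 0.4838 -0.3122] [0.0501 0.0502] 0.0492
scene lowjar [0.6847 0.1202] [0.0539 0.0557] 0.0359
top bangle [ 0.5952 -0.3259] [0.0611 0.0636] 0.0359
top stand [ 0.5945 -0.3253] [0.0187 0.016 ] 0.0776
top box [ 0.4829 -0.3136] [0.0514 0.0529] 0.0517
top lowjar [0.686  0.1176] [0.0508 0.0537] 0.0382
```

View pics/s11.png

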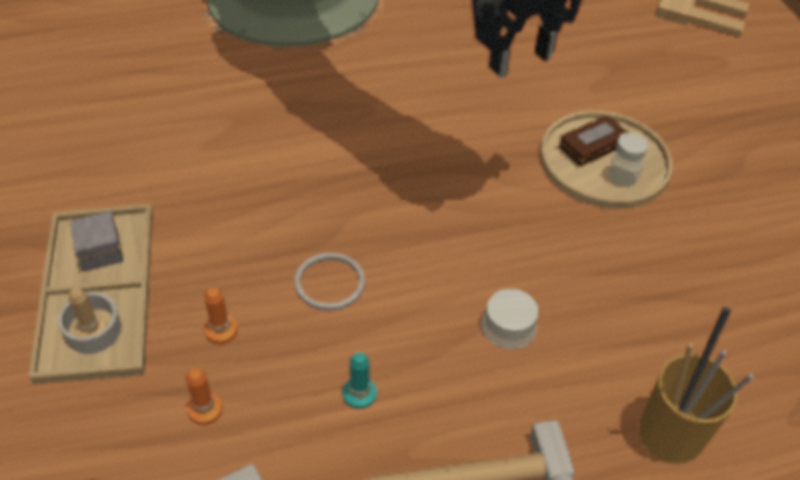

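Everything is in place: jar upright beside the case at (628,158), stand inside the bangle at (85,318), box at (97,240), thin bangle and low jar untouched. Handing in.

```bash
python3 -c "
from h import *
print(bot.job_done())"
```

```text
the job is handed in; nothing more can be done
None
```

Both orders are made up and handed in at about 27 s of the 131 s; the last pictures showed every part in place and the thin bangle and low jar not visibly moved, but the hand-in returned no verdict.

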